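# Couple the grease gun to the mitre vice

### The arm

A 7-joint arm with a two-finger parallel gripper is mounted at the origin on the work surface. World frame = base frame: x ahead of the robot, y to its left, z up, the work surface at z = 0. Lengths are in mm, angles in rad, forces in N, time in s.
With the tool pointing down it reaches from about 400 to 875 mm from the base axis. Payload 4.4 kg.
Tool frame: the origin (TCP) lies at the very end of the fingers, on their centre line; the grasp point (between the pads) lies 19 mm behind it; z points along the fingers, y is the direction in which the jaws open and shut (so a half turn about z gives the same grasp; the last joint's range is limited). The gripper opens to 85 mm and grips with 20 to 120 N. Pads are 22 mm wide; open, the fingers measure 114 mm over their backs; the gripper's body (76 mm by 85 mm) begins 54 mm behind the grasp point. The pads swing forward as they close: fully open they stand 13 mm farther back than shut.
Start: joints at [-1.321, 0.628, 0.038, 1.517, -0.027, 0.996, -0.02], TCP at [201.851, 617.879, 231.313] pointing down, gripper open.
Joint ranges: [-3.06, 3.06], [-0.37, 2.12], [-1.25, 1.32], [0.18, 2.47], [-1.1, 4.24], [0.23, 1.98], [-2.94, 2.94]. Speed limits (rad/s): [2.57, 2.57, 3.14, 3.14, 3.14, 3.14, 3.14].

### API

Orientations are given as [roll, pitch, yaw] about the fixed x, y, z axes, in that order (R = Rz(yaw) Ry(pitch) Rx(roll)).
In Python, from cell import ctrl gives the robot as it stands. The module is installed in compiled form; this text tells all that it offers.
- The arm moves only by the shell command python3 -m jog 'ROWS'. ROWS is text: rows parted by semicolons, each of 7 numbers parted by spaces: the shift along the tool's x, y, z in mm, then the turn, a rotation vector about the tool's x, y, z in degrees, then the opening, from -1 (shut) to 1 (fully open). In form: x y z wx wy wz claw; .... A call has 1 to 8 rows; each row is the pose to reach, as a shift and turn from the pose commanded when the call began, along the tool's axes at that moment; what a row does not reach only later rows make up. A row lasts 1/8 s, in which the tool goes at most 62.5 mm and 10.7 degrees, less where a joint would pass 70% of its speed; a pose out of reach is approached as far as the arm can. A call with a gripper value outside its range is refused whole. The fingers move at their own pace and stop on an object; the grip force is fixed at half the most. Time passes only in rows, so rows that repeat a pose let the fingers close. It gives the time, the measured TCP pose, the force and the opening at its end, in the units of the state.
- ctrl.read_state(): the state, without advancing time (a new reading comes with each control period).
- ctrl.get_image(name): name is "scene" or "top"; returns a dict with "image" (480x640x3 uint8, red, green, blue), "z_map" (480x640 float32, mm along the optical axis (not along the pixel's ray), 0 where there is no reading), "vertical_fov" (degrees; the focal length in pixels is half the picture's height over the tangent of half this angle, whatever the lens; pixels are square), "cx", "cy" (the principal point, pixels), "k1" (the pictures are not rectified: a ray, as slopes to the right and down, at radius r is drawn at 1 + k1 r^2 times it, then the intrinsics apply), "extrinsics" (4x4, takes a point from world to camera coordinates). Camera axes: x right, y down, z forward; pixel columns grow to the right and rows downward; lengths in mm; the calibration is good to about 2 mm. A picture is of the moment at which its call begins.
- ctrl.finish_job(): hands the job in, once; it reports no verdict.
The state is a dict: "clock": time; "qpos": joint angles; "qd": joint speeds; "tau": joint torques, N m; "eef_pos": TCP position; "tool_rot": TCP orientation; "force": force on the tool from outside, world axes, zero at the start; "torque": the same for the moment, N m; "width": finger opening in mm.
Only numpy, scipy, OpenCV 4.12 (cv2) and the standard library are available. Lean on these libraries where they do the work, as an engineer would, in place of code of your own. Each camera call takes 0.05 s, during which the arm holds its last target.

### The job

The mitre vice needs greasing: lift the small push-type grease gun out of its stand, line it up with the leaning grease nipple on the vice and press its open nose squarely down onto the nipple until it snaps on. Then keep pushing the gun fully home against the valve spring, until its nose meets the boss, and finish like that: still gripping the gun and still pushing, without letting go. Do not disturb the burnishing stick, clamps, weight or moulding.

Things in the scene. Friction and masses are not known exactly. Their poses are not given: they have to be found in the camera images.
- gun: Push-type grease gun, metal, round about z, 112 mm long, 0.3 kg, upright in a stand hole, nose down, 2 mm loose all round. Origin: centre of the open mouth of the nose (lower end, 10 mm above the table at first); z runs along the gun to its butt. Nose 28 mm diameter to z 30 mm. Mouth: a lip 4 mm long, bore 15 mm; behind it the bore is 21 mm wide, with a flat floor at z 20.5 mm
- gun_handle (a point): Middle of the gun's plain round handle (30 mm diameter, z 63 to 112 mm above the mouth), on its axis, 86 mm above the mouth. Grip here, fingertips just above the finger flange (40 mm diameter, z 58 to 63 mm). Below the flange is a neck, 18 mm diameter. Axes as the gun's
- stand_gun: Wooden block 60 x 60 x 35 mm, fixed, with a 32 mm hole 25 mm deep that holds the gun; origin at the centre of its underside. An identical stand holds the burnishing stick; which stand is where varies
- nipple_seat (a point): Foot of the grease nipple: centre of the flat round face (33 mm diameter) of the boss on the fixed vice, 55 mm above the table. z points out along the nipple, 25 degrees off vertical, leaning roughly away from the robot (within 30 degrees of +x seen from above); x in the leaning plane, y level. The gun is home with its mouth on this face: gun origin at this point, gun z along this z
- nipple_tip (a point): Tip of the nipple, 20 mm out from the seat along its z, same axes. The nipple is a greasy brass stem 12 mm in diameter, tapered to 8 mm over the last 4 mm. From its tip a spring pin, 6 mm in diameter, stands out 8 mm more
- nipple_balls (a point): Point on the nipple axis, 14 mm out from the seat, between two spring balls that bulge from the stem's sides along y. The gun's lip meets them with its mouth 18 mm from the seat; pushing past takes about 8 N at 16 mm; below 11 mm they snap out behind the lip and draw it in to about 8 mm, where the pin's push begins. If let go, the gun springs back to there and sags
- valve_pin (a joint): Spring pin in the nipple, m: 0 out, grows as the gun's bore floor pushes it in; about 0.0075 when the gun is fully home. Its spring pushes back with 4 N at 0, rising to 10 N at 0.0075
- stick: Boxwood burnishing stick with a rounded tip, 24 mm thick, 110 mm long, standing in the other stand; origin at its foot. A bystander: leave it alone
- clamp_a: Brass corner clamp, L-shaped, 70 x 70 x 30 mm; origin under its centre. A bystander
- clamp_b: Brass corner clamp like the other. A bystander
- weight: Squat green cast-iron weight, 74 mm diameter, 62 mm high; origin under its centre. A bystander
- moulding: Gilded pine moulding stub 150 x 45 x 22 mm; origin under its centre. A bystander
Things that resemble listed ones, but are neither listed nor needed, are in the scene too. What is shaped like the gun but brown, green or orange is not meant.

How it is judged:
By the outcome, as a careful person would: the job done as asked, in the order asked, and still so for the second after the job is handed in, while the arm keeps its last pose, push and grip.
It also fails if it takes over 38 s, if anything falls off the work surface, if the arm or the gripper's body presses on something with over 40 N, if the wrist force passes 120 N, or if a joint passes its speed limit or range.

## Working session

There is one attempt and no reset: what is moved stays moved. The work goes in short steps, Python scripts to look and compute and a shell command to move; the robot and the scene stay as the last step left them, time stands still between calls to the robot, and variables do not carry over. Pictures are saved under pics/ and viewed, and the job is handed in when it is done.

```bash
mkdir -p pics; cat > h.py <<'E'
import numpy as np, cv2, pickle
from cell import ctrl
from scipy.spatial.transform import Rotation as R
def grab(n,f):
    d=ctrl.get_image(n); pickle.dump(d,open(f'pics/{f}.pkl','wb')); cv2.imwrite(f'pics/{f}.png',d['image'][:,:,::-1]); return d
def load(f): return pickle.load(open(f'pics/{f}.pkl','rb'))
def K(d):
    f=240/np.tan(np.radians(d['vertical_fov']/2)); return np.array([[f,0,d['cx']],[0,f,d['cy']],[0,0,1.]]),np.array([d['k1'],0,0,0.])
def ray(d,u,v):
    k,D=K(d); p=cv2.undistortPoints(np.array([[[u,v]]],float),k,D)[0,0]
    E=d['extrinsics']; c=-E[:3,:3].T@E[:3,3]; return c,E[:3,:3].T@np.array([p[0],p[1],1])
def pt(d,u,v,z=None):
    c,r=ray(d,u,v); z=d['z_map'][int(round(v)),int(round(u))] if z is None else z; return c+r*z
def cloud(d):
    k,D=K(d); vv,uu=np.mgrid[:480,:640]; p=cv2.undistortPoints(np.stack([uu,vv],-1).reshape(-1,1,2).astype(float),k,D)[:,0]
    E=d['extrinsics']; z=d['z_map'].reshape(-1,1); P=np.hstack([p,np.ones((len(p),1))])*z
    return ((P-E[:3,3])@E[:3,:3]).reshape(480,640,3)
def proj(d,X):
    k,D=K(d);E=d['extrinsics'];return cv2.projectPoints(np.atleast_2d(X).astype(float),cv2.Rodrigues(E[:3,:3])[0],E[:3,3],k,D)[0][:,0]
def crop(d,u0,u1,v0,v1,s,f): cv2.imwrite(f'pics/{f}.png',cv2.resize(d['image'][v0:v1,u0:u1,::-1],None,fx=s,fy=s,interpolation=cv2.INTER_CUBIC))
E
python3 - <<'E'
from h import *
for n in('scene','top'):
    d=grab(n,n+'0'); print(n,d['vertical_fov'],d['cx'],d['cy'],d['k1'],d['extrinsics'].round(3).tolist())
print(ctrl.read_state())
E
```

```text
scene 42.1641572193422 306.9777473591662 240.48193680383568 -0.0063211557644301955 [[-0.366, 0.93, 0.017, 209.399], [0.505, 0.214, -0.836, -211.053], [-0.781, -0.298, -0.548, 2005.059], [0.0, 0.0, 0.0, 1.0]]
top 44.71573188573613 328.69029701337917 240.18179190553116 0.0009621989838669056 [[0.022, -1.0, -0.02, 24.381], [-0.985, -0.018, -0.17, 565.221], [0.17, 0.024, -0.985, 1263.361], [0.0, 0.0, 0.0, 1.0]]
{'clock': 0.1, 'qpos': array([-1.32079515,  0.62930302,  0.03845621,  1.51828786, -0.02699542,
        0.99630461, -0.02000428]), 'qd': array([-0.00066986, -0.00166884,  0.00011015, -0.00346358,  0.00145683,
        0.00043187,  0.00057586]), 'tau': array([ 2.61329034e-03, -5.64538300e+01,  1.23037174e+00, -1.93975818e+01,
        1.13054953e-02,  5.40507637e-03, -8.10404202e-06]), 'eef_pos': array([201.67570274, 617.31327743, 230.44290786]), 'tool_rot': array([-3.13980846e+00,  3.18806257e-05,  2.82578000e+00]), 'force': array([-0.34138397, -0.44437986,  0.46837326]), 'torque': array([-0.01233881,  0.03026826, -0.00800594]), 'width': 85.32097298940933}
```

View pics/scene0.png

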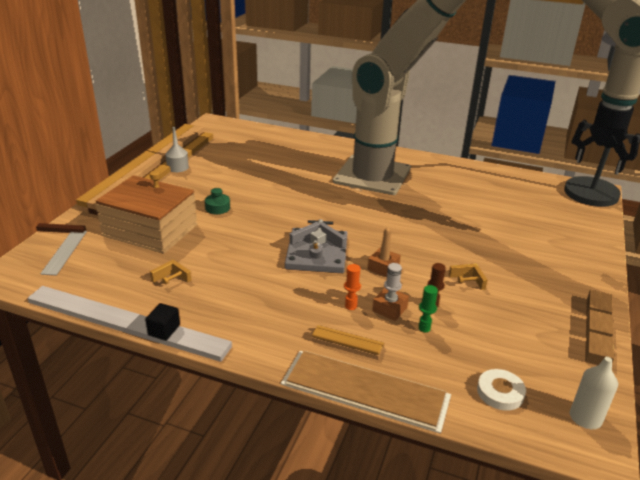

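View pics/top0.png

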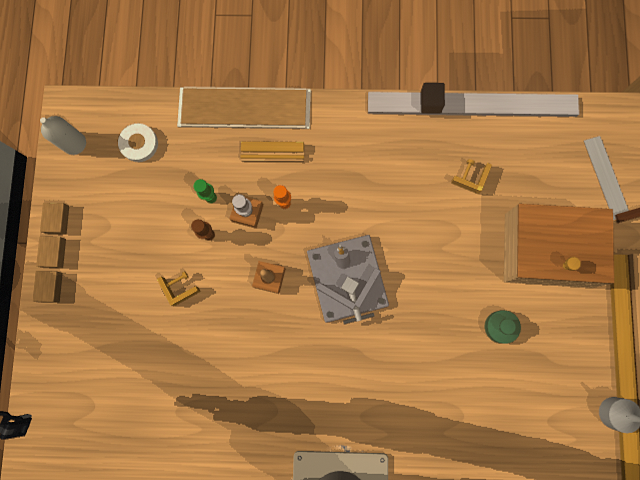

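Candidates in the scene view are silver (393,283) in a stand, orange (352,287), green (428,308) and brown (438,280). The silver one standing in a wooden block fits the description, at about (241,205) in the top view. I'll confirm it in enlarged crops, together with the vice.

```bash
python3 - <<'E'
from h import *
s=load('scene0');t=load('top0')
a=cv2.resize(s['image'][200:340,270:490],None,fx=3.5,fy=3.5,interpolation=3)[:,:,::-1]
cv2.imwrite('pics/c1.png',a)
crop(t,180,300,170,300,4.5,'c2'); crop(t,295,400,225,330,5.5,'c3')
C=cloud(t)
for n,(u,v) in dict(gun=(241,200),orange=(282,189),green=(203,184),brown=(197,225),table=(350,400),vice=(342,249)).items(): print(n,pt(t,u,v).round(1))
C=cloud(s)
for n,(u,v) in dict(gun=(394,268),table=(250,300)).items(): print(n,pt(s,u,v).round(1))
E
```

```text
gun [636.8 225.4 119.6]
orange [665.3 138.7 110. ]
green [673.  311.7 112.3]
brown [581.5 319.3 112.5]
table [213.  -18.3   1.3]
vice [541.2   5.7  73.5]
gun [642.  230.9 122.4]
table [727.2 -82.7  -1.3]
```

View pics/c1.png

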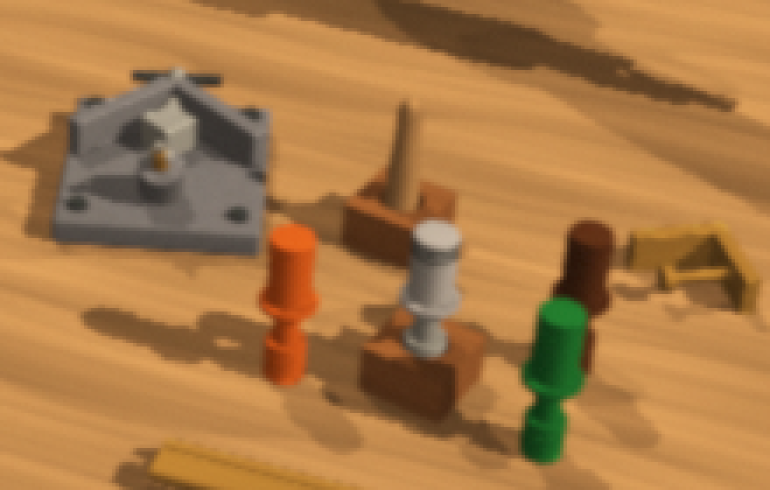

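View pics/c2.png

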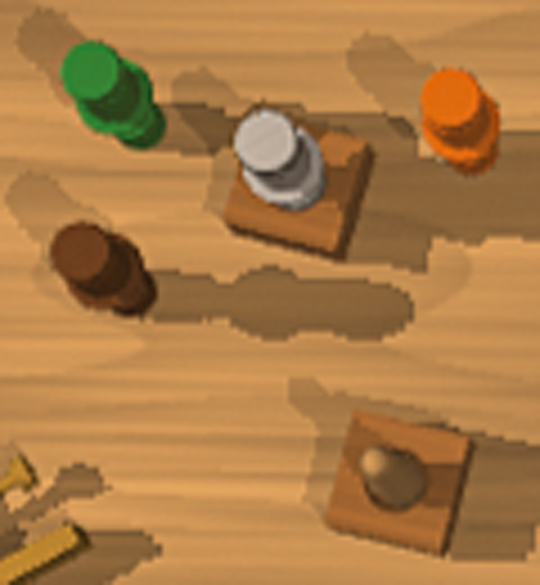

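View pics/c3.png

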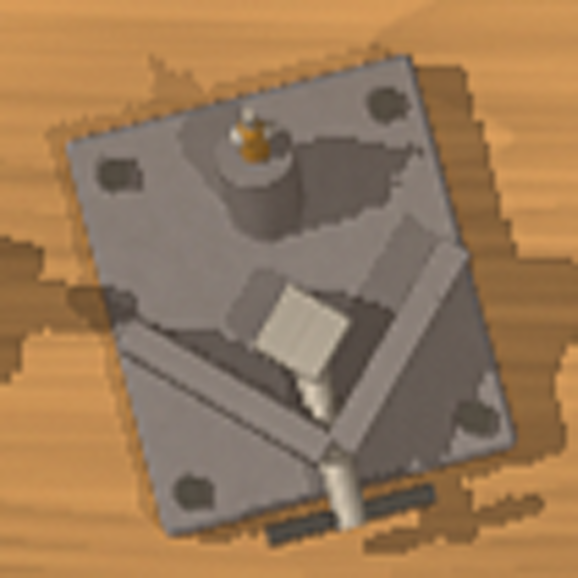

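The crop shows the silver gun upright in its stand, with its butt at about (239,201) in the top view and (394.5,267.5) in the scene view. The others are free-standing coloured decoys. The nipple is on the vice boss, and I'll enlarge that region in both views next.

```bash
python3 - <<'E'
from h import *
s=load('scene0');t=load('top0')
a=cv2.resize(s['image'][225:265,295:345,::-1],(800,640),interpolation=3)
b=cv2.resize(t['image'][235:275,320:370,::-1],(800,640),interpolation=3)
cv2.imwrite('pics/n_s.png',cv2.resize(a,(750,600)));cv2.imwrite('pics/n_t.png',cv2.resize(b,(750,600)))
a=cv2.resize(s['image'][260:320,365:425,::-1],(600,600),interpolation=3);cv2.imwrite('pics/g_s.png',a)
b=cv2.resize(t['image'][185:230,220:265,::-1],(600,600),interpolation=3);cv2.imwrite('pics/g_t.png',b)
E
```

```text
(no output)
```

View pics/n_s.png

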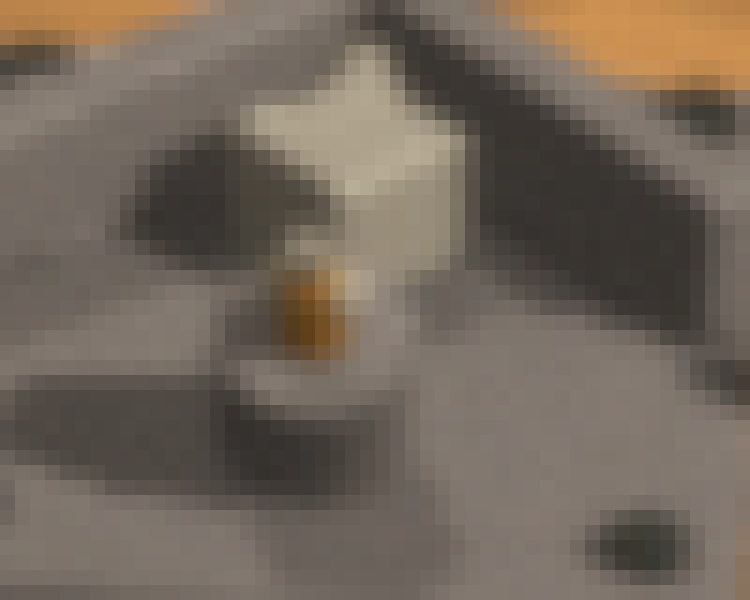

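View pics/n_t.png

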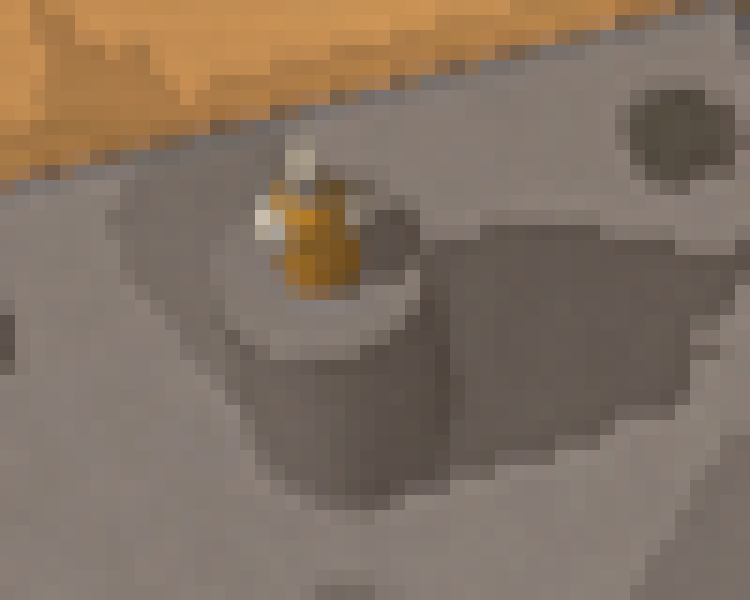

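View pics/g_s.png

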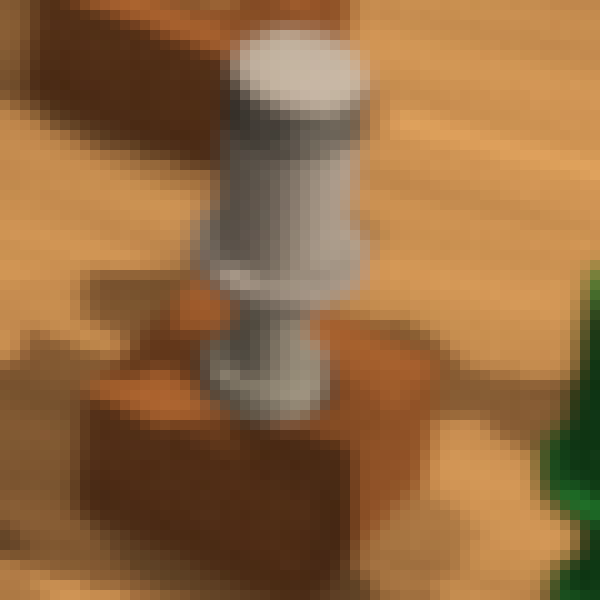

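View pics/g_t.png

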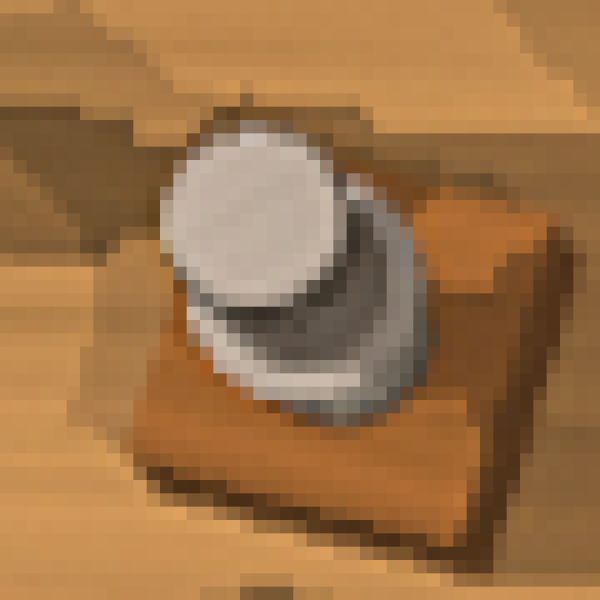

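```bash
python3 - <<'E'
from h import *
s=load('scene0');t=load('top0')
# depth plane of boss face in top
C=cloud(t);Z=C[:,:,2]
print(Z[243:262,332:350].round(0).astype(int))
C2=cloud(s); print(C2[238:254,308:326,2].round(0).astype(int))
for d in(s,t):
  E=d['extrinsics'];print('cam',(-E[:3,:3].T@E[:3,3]).round(0))
# table check
for d,n in((t,'t'),(s,'s')):
  c=cloud(d)[330:420:10,150:600:10].reshape(-1,3) if n=='t' else cloud(d)[240:330:10,200:290:10].reshape(-1,3)
  print(n,np.percentile(c[:,2],[10,50,90]))
def tri(pt_t,pt_s):
  A=[];b=[]
  for d,p in((t,pt_t),(s,pt_s)):
    c,r=ray(d,*p);r/=np.linalg.norm(r);M=np.eye(3)-np.outer(r,r);A.append(M);b.append(M@c)
  X=np.linalg.lstsq(np.vstack(A),np.hstack(b),rcond=None)[0]
  return X.round(1),[ (proj(d,X)[0]-p).round(2) for d,p in((t,pt_t),(s,pt_s))]
# gun butt centre: g_t scale 13.33 ; g_s scale 10
f=lambda x,y,u0,v0,k:(x/k+u0-.5,y/k+v0-.5)
print('butt',tri(f(253,215,220,185,13.333),f(299,72,365,260,10)))
E
```

```text
[[-1  2  5 17 19 17 28 23 21 22 16 25 25 23 22 21 17 20]
 [21 21 21 20 23 19 22 26 21 22 22 24 23 20 22 21 23 22]
 [25 20 21 27 26 19 25 82 81 24 21 20 22 24 24 22 22 24]
 [25 25 22 25 19 28 26 85 82 25 22 27 26 23 26 23 18 22]
 [22 18 24 22 25 21 26 84 82 78 74 68 20 20 19 23 21 23]
 [25 24 19 21 19 71 75 77 76 78 75 75 73 51 23 22 20 21]
 [20 20 22 21 49 76 69 71 75 72 73 73 70 57 56 25 24 23]
 [28 28 28 48 68 71 73 70 76 76 75 70 52 53 51 56 18 23]
 [20 18 23 54 55 69 74 69 73 69 67 63 53 51 59 60 20 23]
 [20 22 51 51 52 57 50 64 67 66 66 62 55 60 58 56 57 23]
 [25 19 53 51 54 55 58 64 60 64 62 61 57 58 59 58 57 25]
 [21 25 53 58 54 54 58 55 59 64 55 59 56 57 58 63 54 24]
 [23 21 50 57 57 60 59 60 57 58 60 60 59 59 58 62 50 21]
 [27 22 23 60 62 65 60 57 58 60 57 58 58 63 66 57 57 22]
 [24 20 19 54 60 59 60 58 59 62 63 61 59 59 61 57 49 39]
 [22 22 20 51 53 62 60 64 61 60 61 64 63 57 58 57 48 38]
 [26 20 21 42 50 54 57 62 61 62 58 63 61 58 52 53 47 32]
 [20 26 22 24 45 50 52 58 56 60 55 56 56 49 54 49 41 35]
 [24 23 24 28 41 51 48 50 57 51 54 48 50 52 45 42 42 30]]
[[ 24  24  30  3
[... 696 characters left out ...]
  54  56  54  57  57  26  22  24  21]
 [ 22  55  51  52  51  55  55  56  53  59  55  51  53  56  21  21  22  24]
 [ 20  52  52 920  50  51  58  55  51  54  55  54  53  48  19  22  24  19]
 [ 21  43  50  50  52  50  48  51  49  51  55  50  53  47  20  18  23  21]
 [ 23  41  47  51  49  50  52  54  49  48  49  50  47  43  22  22  21  18]
 [ 21  36  41  49  47  47  49  50  48  42  48  47  46  39  21  19  25  26]
 [ 18  36  36  46  43  46  47  44  41  46  43  40  39  35  22  23  23  21]]
cam [1750.  447.  920.]
cam [ 342.    5. 1341.]
t [-2.54561125  0.79391542  4.30516667]
s [-1.63285525  0.13945051  2.64182556]
butt (array([635. , 230.3, 121.1]), [array([ 0.11, -0.02]), array([ 0.11, -0.  ])])
```

```bash
cat > fit.py <<'E'
from h import *
from scipy.optimize import minimize
def cyl(P,o,a,h0,h1,r0,r1=None):
    r1=r0 if r1 is None else r1
    q=P-o;h=q@a;rad=np.linalg.norm(q-h[...,None]*a,axis=-1)
    rr=r0+(r1-r0)*np.clip((h-h0)/(h1-h0),0,1)
    d=np.stack([rad-rr,np.maximum(h0-h,h-h1)],-1)
    return np.minimum(d.max(-1),0)+np.linalg.norm(np.maximum(d,0),axis=-1)
def axis(az,lean=np.radians(25)): return np.array([np.sin(lean)*np.cos(az),np.sin(lean)*np.sin(az),np.cos(lean)])
def sdf(P,p):
    o=p[:3];a=axis(p[3]);y=np.array([-np.sin(p[3]),np.cos(p[3]),0])
    d=cyl(P,o,a,-60,0,16.5)
    d=np.minimum(d,cyl(P,o,a,0,16,6)); d=np.minimum(d,cyl(P,o,a,16,20,6,4)); d=np.minimum(d,cyl(P,o,a,20,28,3))
    return np.minimum(d,P[...,2]-22)
def render(d,uv,p):
    k,D=K(d);E=d['extrinsics'];q=cv2.undistortPoints(uv.reshape(-1,1,2).astype(float),k,D)[:,0]
    dirs=np.hstack([q,np.ones((len(q),1))]);n=np.linalg.norm(dirs,axis=1,keepdims=True);w=dirs/n@E[:3,:3];c=-E[:3,:3].T@E[:3,3]
    t=np.full(len(q),950.)
    for _ in range(90): t=t+0.9*sdf(c+w*t[:,None],p)
    return t/n[:,0]
def cost(p,views):
    s=0
    for d,uv in views:
        m=d['z_map'][uv[:,1],uv[:,0]]; r=render(d,uv,p)-m; r=r[m>0]; s+=np.mean(1-np.exp(-(r/6)**2)*1)
    return s
if __name__=='__main__':
    s=load('scene0');t=load('top0')
    uv=lambda u0,u1,v0,v1:np.stack(np.meshgrid(np.arange(u0,u1),np.arange(v0,v1)),-1).reshape(-1,2)
    V={'top':[(t,uv(330,353,241,268))],'scene':[(s,uv(305,327,236,256))]};V['both']=V['top']+V['scene']
    for n in V:
      best=None
      for az in(-.3,0,.3):
        p0=np.array([530,5,55,az])
        sim=np.vstack([p0]+[p0+e for e in np.diag([8,8,8,.3])])
        r=minimize(cost,p0,args=(V[n],),method='Nelder-Mead',options=dict(initial_simplex=sim,xatol=.02,fatol=1e-5,maxiter=300))
        if best is None or r.fun<best.fun:best=r
        print(n,r.x.round(2),round(r.fun,4))
E
python3 fit.py
```

```text
top [5.3623e+02 7.6200e+00 5.5390e+01 2.2000e-01] 0.2025
top [5.3621e+02 7.6400e+00 5.5130e+01 2.0000e-01] 0.2024
top [5.3611e+02 7.6900e+00 5.5120e+01 2.1000e-01] 0.2025
scene [5.3665e+02 5.8600e+00 5.5340e+01 1.9000e-01] 0.431
scene [5.3619e+02 6.6000e+00 5.5200e+01 2.5000e-01] 0.4283
scene [5.3628e+02 6.3800e+00 5.5420e+01 2.7000e-01] 0.4283
both [5.3653e+02 7.0900e+00 5.5360e+01 2.6000e-01] 0.663
both [5.3652e+02 7.5600e+00 5.5020e+01 2.1000e-01] 0.6695
both [5.3629e+02 7.1600e+00 5.5260e+01 1.8000e-01] 0.6702
```

```bash
cat > fitgun.py <<'E'
from fit import *
import fit
def gsdf(P,p):
    o=p[:3];a=np.array([p[3],p[4],1.]);a/=np.linalg.norm(a)
    d=cyl(P,o,a,0,30,14)
    for h0,h1,r in((30,58,9),(58,63,20),(63,112,15)): d=np.minimum(d,cyl(P,o,a,h0,h1,r))
    return d
def rendg(d,uv,p,floor):
    f=lambda P,p:np.minimum(gsdf(P,p),P[...,2]-floor)
    old=fit.sdf;fit.sdf=f;z=fit.render(d,uv,p);fit.sdf=old;return z
def costg(p,views,floor):
    c=0
    for d,uv in views:
        m=d['z_map'][uv[:,1],uv[:,0]];r=rendg(d,uv,p,floor)-m;r=r[m>0];c+=np.mean(1-np.exp(-(r/6)**2))
    return c
uv=lambda u0,u1,v0,v1:np.stack(np.meshgrid(np.arange(u0,u1),np.arange(v0,v1)),-1).reshape(-1,2)
def run(views,p0,floor,st=(5,5,5,.05,.05)):
    p0=np.array(p0,float);sim=np.vstack([p0]+[p0+e for e in np.diag(st)])
    return minimize(costg,p0,args=(views,floor),method='Nelder-Mead',options=dict(initial_simplex=sim,xatol=.01,fatol=1e-5,maxiter=400))
E
python3 - <<'E'
from fitgun import *
s=load('scene0');t=load('top0')
V={'top':[(t,uv(231,254,193,219))],'scene':[(s,uv(383,404,261,302))]};V['both']=V['top']+V['scene']
for n in V:
    r=run(V[n],[635,230,10,0,0],35);print(n,r.x.round(3),r.fun)
k=5.5
f=lambda x,y:(x/k+295-.5,y/k+225-.5)
P=[]
for q in((70,145),(410,57),(513,445),(168,533)):
    c,r=ray(t,*f(*q));P.append((c+r*(22-c[2])/r[2])[:2])
P=np.array(P);print(P.round(1))
for i in range(4):
    e=P[(i+1)%4]-P[i];print(np.linalg.norm(e).round(1),np.degrees(np.arctan2(e[1],e[0])).round(1))
E
```

```text
top [6.34080e+02 2.29889e+02 1.08890e+01 0.00000e+00 5.00000e-03] 0.32964407607270174
scene [ 6.34233e+02  2.28984e+02  9.69300e+00 -3.00000e-03 -2.00000e-03] 0.3823802066220744
both [6.33550e+02 2.28707e+02 1.02810e+01 5.00000e-03 1.60000e-02] 0.7562470998267025
[[543.5  85.2]
 [583.3 -55.8]
 [423.  -99.5]
 [384.3  40.7]]
146.5 -74.2
166.2 -164.8
145.4 105.4
165.3 15.6
```

```bash
cat > go.py <<'E'
from h import *
import sys
def axis(az,lean=25.):
    l=np.radians(lean);return np.array([np.sin(l)*np.cos(az),np.sin(l)*np.sin(az),np.cos(l)])
def target_R(a,yaz):  # tool z=-a, tool y near azimuth yaz(deg)
    z=-a/np.linalg.norm(a);y=np.array([np.cos(np.radians(yaz)),np.sin(np.radians(yaz)),0]);y-=z*(y@z);y/=np.linalg.norm(y)
    return np.stack([np.cross(y,z),y,z],1)
def delta(pos,Rt,st=None):
    st=st or ctrl.read_state();R0=R.from_euler('xyz',st['tool_rot']).as_matrix()
    sh=R0.T@(np.array(pos)-st['eef_pos']);w=np.degrees(R.from_matrix(R0.T@Rt).as_rotvec())
    return sh.round(2),w.round(2)
E
python3 - <<'E'
from go import *
print(delta([634.2,229.8,230],target_R(np.array([0,0,1.]),14)))
E
```

```text
(array([-531.49, -234.01,    0.88]), array([-9.000e-02,  5.000e-02,  5.791e+01]))
```

```bash
python3 -m jog '-50 -22 -2 0 0 5 1; -110 -48 -2 0 0 11 1; -165 -73 -2 0 0 18 1; -220 -97 -2 0 0 24 1; -275 -121 -2 0 0 30 1; -330 -145 -2 0 0 36 1; -385 -169 -2 0 0 42 1; -440 -194 -2 0 0 48 1'; python3 - <<'E'
from go import *
s=ctrl.read_state();print(s['qpos'],s['clock'],s['force'])
print(delta([634.2,229.8,180],target_R(np.array([0,0,1.]),14)))
E
```

```text
clock: 1.1
eef_pos: [560.8, 295.6, 233.0]
tool_rot: [-3.141, -0.0, 1.985]
force: [0.2, 1.7, 0.5]
width: 85.3
[-0.68996602  0.61642016  0.26939385  1.56779955 -0.18632343  0.98320114
  0.05001557] 1.1 [0.21408672 1.65607829 0.50025703]
(array([-89.75,  40.75,  52.93]), array([-0.03, -0.01,  9.73]))
```

```bash
python3 -m jog '-45 20 5 0 0 5 1; -85 38 10 0 0 9.7 1; -88 39 45 0 0 9.7 1; -88 39 50 0 0 9.7 1'; python3 - <<'E'
from go import *
for n in('scene','top'): grab(n,n+'1')
s=load('scene1');t=load('top1')
crop(s,340,480,190,330,4,'s1');crop(t,180,320,150,290,4,'t1')
print(ctrl.read_state()['eef_pos'],delta([634.2,229.8,130],target_R(np.array([0,0,1.]),14)))
E
```

```text
clock: 1.6
eef_pos: [629.2, 231.1, 180.3]
tool_rot: [-3.135, 0.0, 1.818]
force: [-0.1, 1.1, -0.2]
width: 85.4
[630.13208908 232.92889812 182.57930771] (array([-4.06,  3.29, 52.57]), array([-0.13, -0.03,  0.26]))
```

View pics/s1.png

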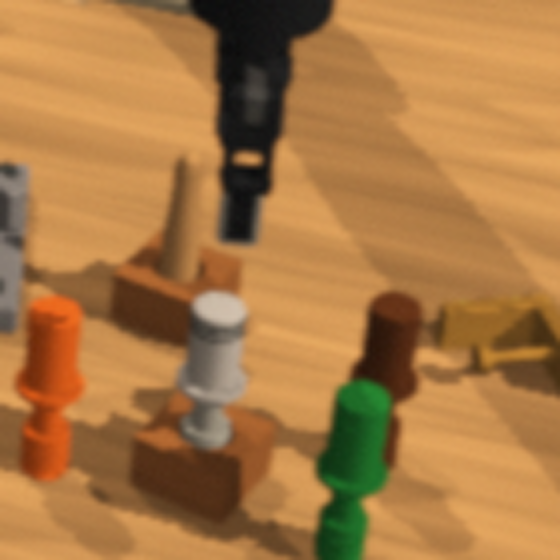

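View pics/t1.png

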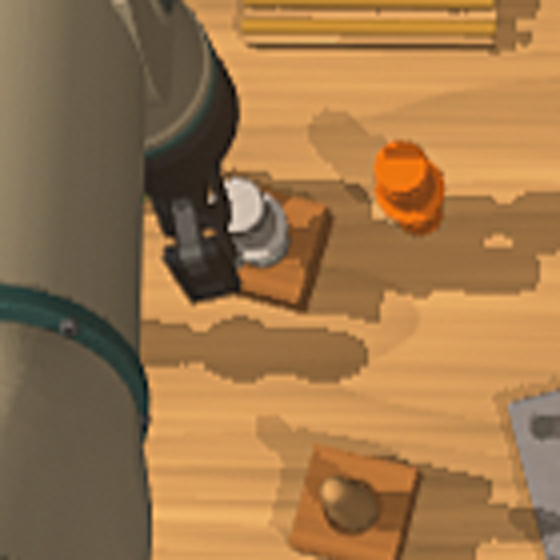

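```bash
python3 - <<'E'
from go import *
s=load('scene1');t=load('top1')
d=np.array([np.cos(.244),np.sin(.244),0]);c=np.array([630.1,232.9,182.6])
for k in(43,57,-43,-57): print(k,proj(t,c+k*d+[0,0,13])[0],proj(s,c+k*d+[0,0,13])[0])
C=cloud(t)
# finger points in top
for (u,v) in((227,222),(232,222),(228,214)):print(u,v,C[v,u].round(0))
C=cloud(s)
for (u,v) in((399,247),(399,242),(396,246),(402,246)):print(u,v,C[v,u].round(0))
E
```

```text
43 [226.82707178 174.27089521] [399.38159217 248.60282961]
57 [225.52473337 167.82504283] [399.33181085 252.34111447]
-43 [234.94248414 214.44009604] [399.66806194 227.02871823]
-57 [236.28269201 221.07418005] [399.7117737  223.72743712]
227 222 [558. 223. 269.]
232 222 [562. 217. 251.]
228 214 [567. 216. 299.]
399 247 [683. 244. 207.]
399 242 [682. 243. 218.]
396 246 [686. 238. 210.]
402 246 [686. 251. 213.]
```

```bash
python3 -m jog '-4 3.3 0 0 0 0.2 1; -4 3.3 30 0 0 0.2 1; -4 3.3 55 0 0 0.2 1; -4 3.3 75 0 0 0.2 1; -4 3.3 75 0 0 0.2 1'; python3 - <<'E'
from go import *
s=ctrl.read_state();print(s['eef_pos'],s['force'])
for n in('scene','top'): grab(n,n+'2')
s=load('scene2');t=load('top2')
crop(s,340,480,190,330,4,'s2');crop(t,180,320,150,290,4,'t2')
print(delta([634.2,229.8,77],target_R(np.array([0,0,1.]),14)))
E
```

```text
clock: 2.33
eef_pos: [634.6, 229.1, 107.3]
tool_rot: [-3.14, 0.0, 1.816]
force: [-0.6, 0.1, -0.2]
width: 85.0
[634.57433005 229.13119352 107.34480468] [-0.57709612  0.0921067  -0.18129863]
(array([ 0.89, -1.76, 32.22]), array([ 0.09, -0.  ,  0.02]))
```

View pics/s2.png

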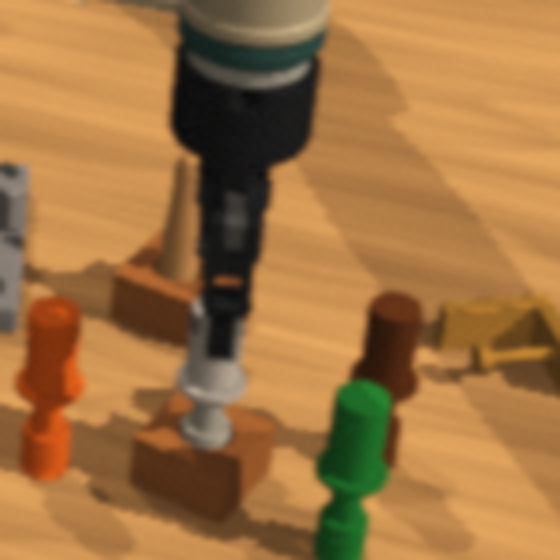

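View pics/t2.png

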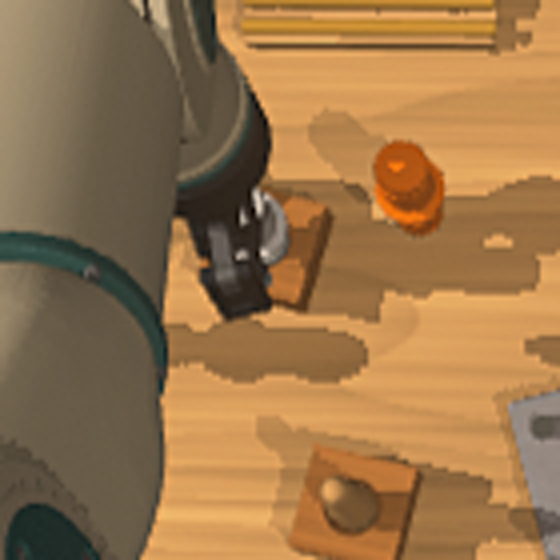

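```bash
python3 -m jog '0.9 -1.2 18 0 0 0 1; 0.9 -1.2 31 0 0 0 1; 0.9 -1.2 31 0 0 0 1; 0.9 -1.2 31 0 0 0 1'; python3 - <<'E'
from go import *
s=ctrl.read_state();print(s['eef_pos'],s['force'])
print(delta([634.2,229.8,77],target_R(np.array([0,0,1.]),14)))
E
```

```text
clock: 2.92
eef_pos: [634.1, 229.6, 77.2]
tool_rot: [3.141, 0.0, 1.815]
force: [0.0, -0.5, 0.0]
width: 85.5
[634.12434198 229.64803204  77.24693926] [ 0.02851652 -0.45338029  0.04260609]
(array([0.13, 0.11, 0.25]), array([ 0.01,  0.  , -0.  ]))
```

```bash
python3 -m jog '0 0 0 0 0 0 -1; 0 0 0 0 0 0 -1; 0 0 0 0 0 0 -1; 0 0 0 0 0 0 -1; 0 0 0 0 0 0 -1; 0 0 0 0 0 0 -1'; python3 - <<'E'
from go import *
s=ctrl.read_state();print(s['eef_pos'],s['force'],s['torque'],s['width'])
E
```

```text
clock: 3.68
eef_pos: [634.2, 229.8, 77.7]
tool_rot: [3.141, -0.0, 1.815]
force: [-0.2, 0.0, 4.7]
width: 28.7
[634.19921873 229.75912786  77.74992095] [-0.23215198  0.00958132  4.73517691] [-0.02491241  0.21129112  0.06429654] 28.728144034852605
```

```bash
python3 -m jog '0 0 -8 0 0 0 -1; 0 0 -25 0 0 0 -1; 0 0 -50 0 0 0 -1; 0 0 -80 0 0 0 -1; 0 0 -100 0 0 0 -1;0 0 -100 0 0 0 -1'; python3 - <<'E'
from go import *
s=ctrl.read_state();print(s['eef_pos'],s['force'],s['torque'],s['width'],s['qpos'])
for n in('scene','top'): grab(n,n+'3')
s=load('scene3');t=load('top3')
crop(s,340,480,160,300,4,'s3');crop(t,180,320,150,290,4,'t3')
E
```

```text
clock: 4.42
eef_pos: [635.2, 230.0, 179.8]
tool_rot: [3.137, -0.0, 1.815]
force: [-0.7, -0.2, -2.2]
width: 28.7
[635.24743102 229.98638714 179.83279263] [-0.65908335 -0.22184005 -2.21460551] [ 0.02106585 -0.06346572  0.03201779] 28.703491490517273 [-0.55409528  0.73461874  0.29558995  1.50058314 -0.24460388  0.93842285
  0.05818541]
```

View pics/s3.png

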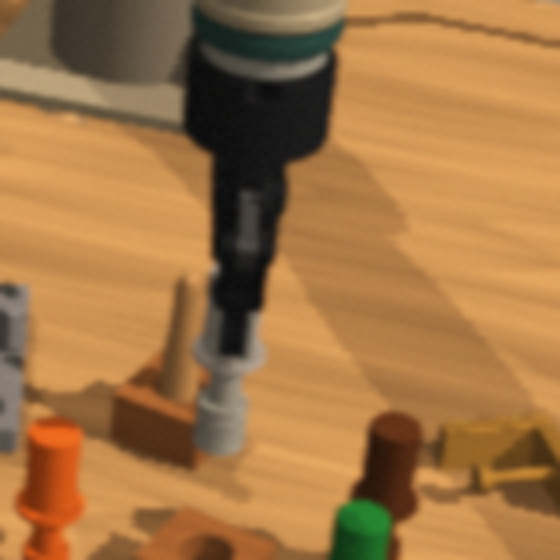

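View pics/t3.png

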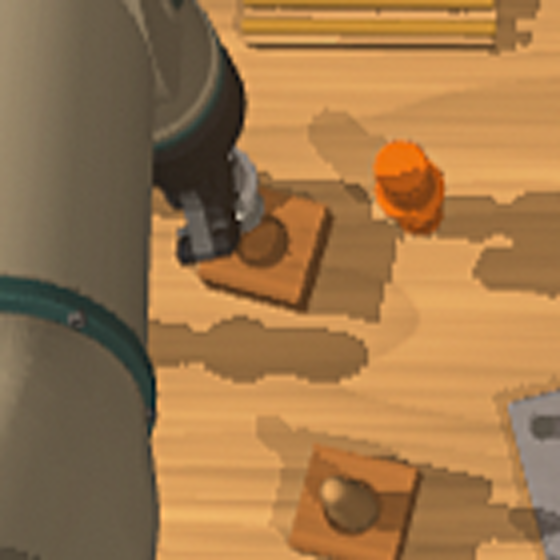

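The gun is out of the stand, upright, and firmly held with its empty hole behind it. Next I move it to a pose above and in line with the nipple.

```bash
python3 - <<'E'
from go import *
t=load('top0');print('stick',pt(t,264,270))
a=axis(0.25);S=np.array([536.3,7.2,55])
p=S+(67.7+110)*a;print(p);print(delta(p,target_R(a,14.3)))
E
```

```text
stick [486.63048137 170.2121813  113.80298799]
[609.06461083  25.77985553 216.05089376]
(array([-191.93,  -73.04,  -38.97]), array([24.96, -0.08, -0.28]))
```

```bash
python3 -m jog '0 0 -39 0 0 0 -1; -40 -15 -45 3 0 0 -1; -90 -34 -45 9 0 0 -1; -140 -53 -43 16 0 0 -1; -175 -67 -41 22 0 0 -1; -190 -72 -39 25 0 -0.2 -1; -192 -73 -39 25 0 -0.2 -1; -192 -73 -39 25 0 -0.2 -1'; python3 - <<'E'
from go import *
s=ctrl.read_state();print(s['eef_pos'],s['force'],s['torque'],s['width'],s['qpos'])
for n in('scene','top'): grab(n,n+'4')
s=load('scene4');t=load('top4')
crop(s,255,375,150,270,5,'s4');crop(t,290,410,160,280,5,'t4')
a=axis(0.25);S=np.array([536.3,7.2,55])
print(delta(S+(67.7+40)*a,target_R(a,14.3)))
E
```

```text
clock: 5.52
eef_pos: [609.3, 26.8, 215.7]
tool_rot: [-2.705, -0.002, 1.819]
force: [0.3, 0.6, -2.1]
width: 29.0
[609.26182823  26.78239553 215.74583093] [ 0.33451014  0.55937052 -2.08474679] [ 0.19379071 -0.63661796 -0.07074777] 28.963598645304238 [-0.27051005  0.86009522  0.32249089  1.21908514 -0.14158826  1.52176163
  0.28389833]
(array([-1.51, -0.54, 70.74]), array([ 0.06, -0.11,  0.04]))
```

View pics/s4.png

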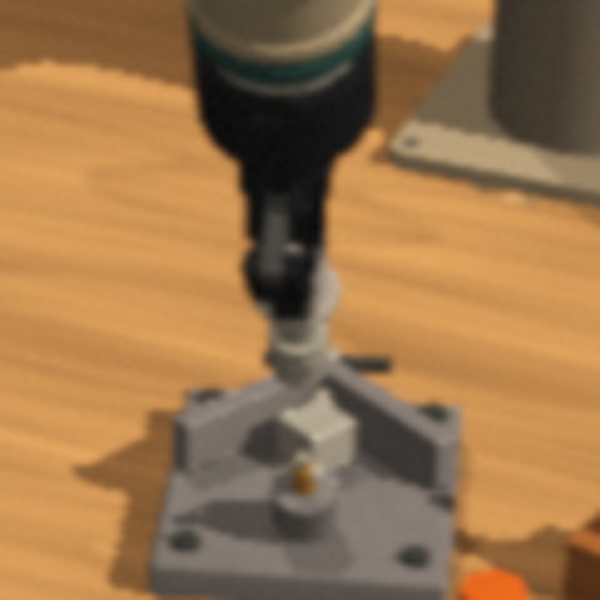

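View pics/t4.png

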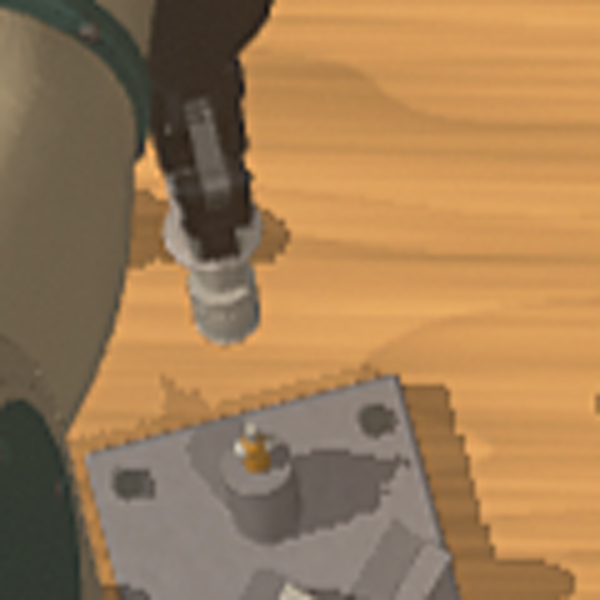

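```bash
python3 -m jog '-1.5 -0.5 15 0 0 0 -1; -1.5 -0.5 40 0 0 0 -1; -1.5 -0.5 60 0 0 0 -1; -1.5 -0.5 66 0 0 0 -1; -1.5 -0.5 66 0 0 0 -1; -1.5 -0.5 66 0 0 0 -1'; python3 - <<'E'
from go import *
s=ctrl.read_state();print(s['eef_pos'],s['force'],s['torque'],s['width'],s['qpos'])
for n in('scene','top'): grab(n,n+'5')
s=load('scene5');t=load('top5')
crop(s,280,350,200,270,8,'s5');crop(t,305,375,200,270,8,'t5')
a=axis(0.25);S=np.array([536.3,7.2,55])
print(delta(S+(67.7+40)*a,target_R(a,14.3)))
E
```

```text
clock: 6.38
eef_pos: [583.4, 17.6, 157.6]
tool_rot: [-2.707, -0.0, 1.819]
force: [-0.5, 0.1, -1.9]
width: 28.7
[583.39287301  17.64653254 157.55516701] [-0.48596165  0.10137808 -1.89528266] [ 0.19655481 -0.65933517 -0.00821003] 28.74965938207573 [-0.27194431  0.87588816  0.31554154  1.36491656 -0.14628009  1.35926127
  0.29706392]
(array([ 1.61, -0.23,  5.34]), array([ 0.1 , -0.08, -0.06]))
```

View pics/s5.png

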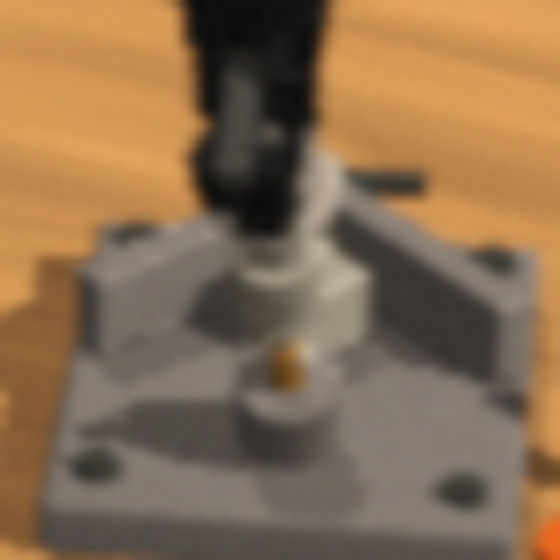

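View pics/t5.png

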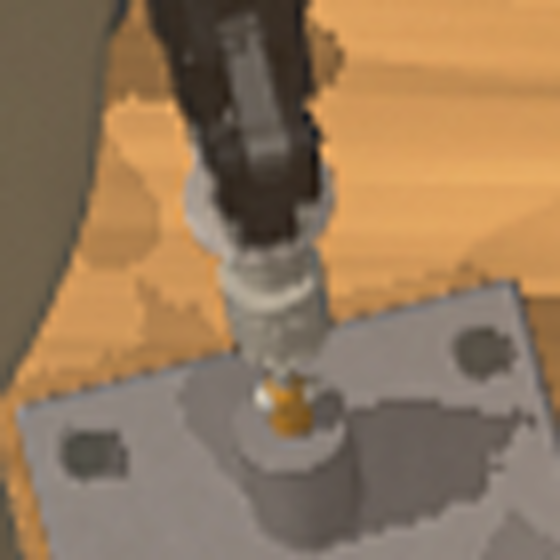

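```bash
cat > fit5.py <<'E'
from fitgun import *
import go
def fitgun(tag,wins,free_axis=True,st=None,S0=None,az=.25):
    st=st or ctrl.read_state();Rt=R.from_euler('xyz',st['tool_rot']).as_matrix();a0=-Rt[:,2];tcp=st['eef_pos'];o0=tcp-67.7*a0
    ex,ey=Rt[:,0],Rt[:,1]
    views={n:(load(n+tag),uv(*wins[n]),load(n+'0')) for n in wins}
    def P(q):
        a=a0+(q[3]*ex+q[4]*ey if len(q)>3 else 0);a=a/np.linalg.norm(a);o=o0+q[0]*ex+q[1]*ey+q[2]*a0
        return np.r_[o,a[0]/a[2],a[1]/a[2]]
    def c(q,vs):
        s=0
        for d,U,b in vs:
            m=d['z_map'][U[:,1],U[:,0]];bg=b['z_map'][U[:,1],U[:,0]]
            r=np.minimum(rendg(d,U,P(q),-300),np.where(bg>0,bg,9e9))-m;r=r[m>0];s+=np.mean(1-np.exp(-(r/6)**2))
        return s
    for names in list([n] for n in wins)+[list(wins)]:
        for nd in(3,5):
            q0=np.zeros(nd);step=[3,3,3,.06,.06][:nd]
            sim=np.vstack([q0]+[q0+e for e in np.diag(step)])
            r=minimize(c,q0,args=([views[n] for n in names],),method='Nelder-Mead',options=dict(initial_simplex=sim,xatol=.01,fatol=1e-5,maxiter=300))
            print(names,nd,r.x.round(3),'mouth',P(r.x)[:3].round(2),round(r.fun,4))
    print('predicted mouth',o0.round(2),'axis',a0.round(3))
E
python3 - <<'E'
from fit5 import *
fitgun('5',{'top':(328,352,230,252),'scene':(304,330,230,244)})
E
```

```text
['top'] 3 [ 0.761 -0.092  1.684] mouth [555.96  11.43  97.51] 0.2335
['top'] 5 [ 0.637  0.036  1.759 -0.002 -0.006] mouth [556.13  11.34  97.53] 0.2305
['scene'] 3 [-0.794 -0.238  1.079] mouth [555.96   9.82  97.02] 0.3145
['scene'] 5 [-0.854 -0.376  0.872  0.003  0.006] mouth [555.77   9.71  96.89] 0.3142
['top', 'scene'] 3 [ 0.028 -0.026  1.351] mouth [556.06  10.7   97.18] 0.5871
['top', 'scene'] 5 [ 4.800e-02  2.700e-02  1.307e+00 -1.000e-03 -3.000e-03] mouth [556.08  10.72  97.12] 0.5869
predicted mouth [555.54  10.54  95.95] axis [0.408 0.103 0.907]
```

```bash
python3 - <<'E'
from go import *
a=axis(0.255);S=np.array([536.1,7.0,55])
print(delta(S+(66.6+30)*a,target_R(a,14.6)),delta(S+(66.6+22)*a,target_R(a,14.6)))
E
```

```text
(array([ 1.65, -0.47, 16.54]), array([ 0.1 , -0.2 , -0.34])) (array([ 1.63, -0.49, 24.54]), array([ 0.1 , -0.2 , -0.34]))
```

```bash
python3 -m jog '1.6 -0.5 0 0.1 -0.2 0 -1; 1.6 -0.5 8 0.1 -0.2 0 -1; 1.6 -0.5 14 0.1 -0.2 0 -1; 1.6 -0.5 14 0.1 -0.2 0 -1; 1.6 -0.5 14 0.1 -0.2 0 -1'; python3 - <<'E'
from go import *
s=ctrl.read_state();print(s['eef_pos'],s['force'],s['torque'])
for n in('scene','top'): grab(n,n+'6')
s=load('scene6');t=load('top6')
crop(s,290,340,215,265,12,'s6');crop(t,315,365,215,265,12,'t6')
a=axis(0.255);S=np.array([536.1,7.0,55])
print(delta(S+(66.6+22)*a,target_R(a,14.6)))
from fit5 import *
fitgun('6',{'top':(328,352,234,248),'scene':(304,330,232,246)})
E
```

```text
clock: 7.1
eef_pos: [576.0, 17.2, 144.2]
tool_rot: [-2.704, 0.003, 1.82]
force: [-0.1, -0.5, -2.3]
width: 28.8
[575.95630006  17.24239244 144.1836549 ] [-0.09021237 -0.52305712 -2.26693748] [ 0.17721241 -0.6660811  -0.02948786]
(array([0.12, 0.34, 9.82]), array([-0.08, -0.01, -0.35]))
['top'] 3 [ 0.957 -0.018  0.766] mouth [548.38  11.08  83.72] 0.2472
['top'] 5 [ 0.898  0.063  0.973 -0.011  0.   ] mouth [548.55  11.07  83.87] 0.2488
['scene'] 3 [-0.558 -0.103  0.347] mouth [548.51   9.55  83.38] 0.3658
['scene'] 5 [-1.264 -0.005  1.1    0.029 -0.008] mouth [549.08   8.97  84.02] 0.37
['top', 'scene'] 3 [0.391 0.036 0.877] mouth [548.62  10.56  83.8 ] 0.647
['top', 'scene'] 5 [ 0.633 -0.065  0.65  -0.01  -0.   ] mouth [548.37  10.75  83.64] 0.641
predicted mouth [548.32  10.08  83.02] axis [0.41  0.107 0.906]
```

View pics/s6.png

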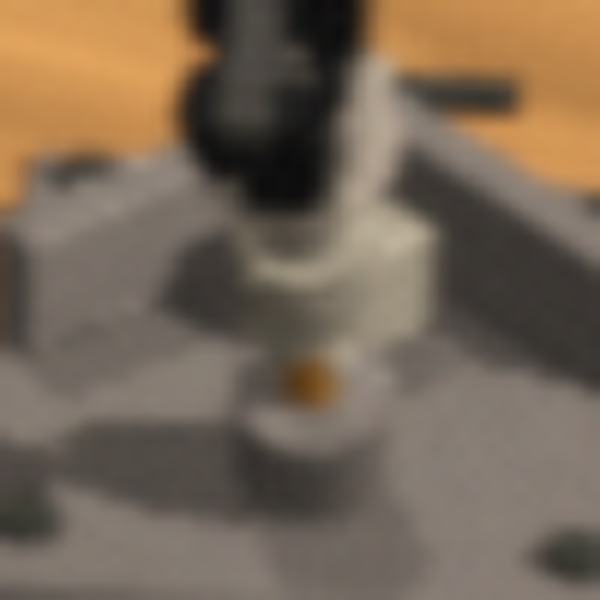

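View pics/t6.png

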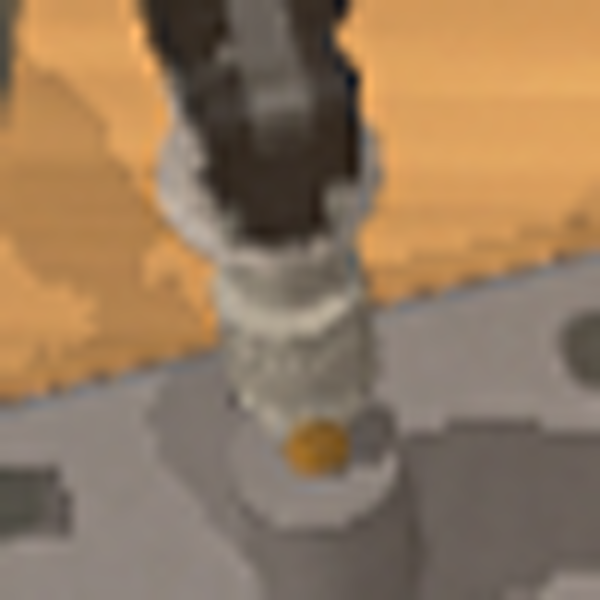

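```bash
python3 -m jog '0.2 0.5 4 0 0 -0.3 -1; 0.2 0.5 7 0 0 -0.3 -1; 0.2 0.5 9 0 0 -0.3 -1; 0.2 0.5 9 0 0 -0.3 -1; 0.2 0.5 9 0 0 -0.3 -1'; python3 - <<'E'
from go import *
s=ctrl.read_state();a=axis(0.255);S=np.array([536.1,7.0,55])
def rep(s):
  q=s['eef_pos']-S;R0=R.from_euler('xyz',s['tool_rot']).as_matrix();print('d',q@a-66.6,'lat',(R0.T@(q-(q@a)*a))[:2],'F tool',R0.T@s['force'],'T',R0.T@s['torque'])
rep(s)
for n in('scene','top'): grab(n,n+'7')
s=load('scene7');t=load('top7')
crop(s,290,340,215,265,10,'s7');crop(t,315,365,215,265,10,'t7')
b=np.hstack([cv2.imread('pics/s7.png'),cv2.imread('pics/t7.png')]);cv2.imwrite('pics/b7.png',cv2.resize(b,(800,400)))
rep(ctrl.read_state())
print(delta(S+(66.6+10)*a,target_R(a,14.6)))
E
```

```text
clock: 7.82
eef_pos: [572.7, 16.7, 135.9]
tool_rot: [-2.704, 0.0, 1.825]
force: [0.6, 0.8, -2.4]
width: 28.2
d 22.695945373340763 lat [0.13286987 0.0832257 ] F tool [0.61791423 1.70388769 1.87601566] T [-0.69245249 -0.02699554 -0.04587333]
d 22.743011339388374 lat [0.17795217 0.10482395] F tool [0.49512387 0.91875769 2.46406386] T [-0.70774832 -0.03236745 -0.02565936]
(array([-0.18, -0.09, 12.74]), array([-0.09, -0.01, -0.04]))
```

View pics/b7.png

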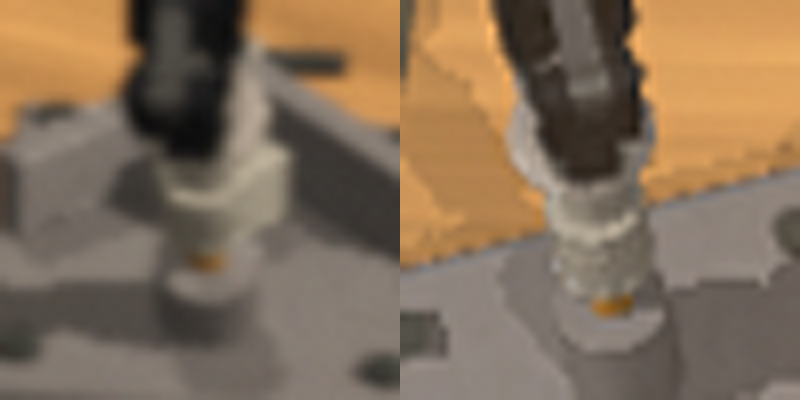

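Both views show the pin inside the mouth, the stem entering and no side force. I'll push on slowly now.

```bash
cat >> go.py <<'E'
def rep():
  s=ctrl.read_state();a=axis(0.255);S=np.array([536.1,7.0,55])
  q=s['eef_pos']-S;R0=R.from_euler('xyz',s['tool_rot']).as_matrix();print('d',round(q@a-66.6,2),'lat',(R0.T@(q-(q@a)*a))[:2].round(2),'F tool',(R0.T@s['force']).round(1),'T',(R0.T@s['torque']).round(2),'tilt',np.degrees(np.arccos(min(1,-R0[:,2]@a))).round(2),s['width'],s['clock'])
E
python3 -m jog '-0.2 0 2 0 0 0 -1; -0.2 0 4 0 0 0 -1; -0.2 0 6 0 0 0 -1; -0.2 0 6 0 0 0 -1'; python3 -c "
from go import *
rep()"; python3 -m jog '0 0 2 0 0 0 -1; 0 0 4 0 0 0 -1; 0 0 6 0 0 0 -1; 0 0 6 0 0 0 -1'; python3 -c "
from go import *
rep()"
```

```text
clock: 8.43
eef_pos: [570.9, 16.1, 131.0]
tool_rot: [-2.705, 0.0, 1.825]
force: [0.9, 1.6, 2.7]
width: 28.6
d 17.43 lat [0.02 0.47] F tool [ 1.4  0.  -3. ] T [-0.64  0.12 -0.01] tilt 0.01 28.61686208505087 8.425
clock: 8.93
eef_pos: [566.6, 15.1, 123.8]
tool_rot: [-2.701, -0.0, 1.825]
force: [-1.5, 0.9, -6.8]
width: 28.8
d 9.08 lat [ 0.17 -0.41] F tool [1.3 1.8 6.7] T [-1.05  0.1  -0.01] tilt 0.24 28.799915805257825 8.925
```

Resistance came on at about 17.5 mm and then turned into a pull at about 9 mm, so it has snapped on. I'll keep pushing it home.

```bash
python3 -m jog '0 0.2 3 0 0 0 -1; 0 0.2 5 0 0 0 -1; 0 0.2 7 0 0 0 -1; 0 0.2 8 0 0 0 -1; 0 0.2 8 0 0 0 -1'; python3 -c "
from go import *
rep()"; python3 -m jog '0 0 1 0 0 0 -1; 0 0 2 0 0 0 -1; 0 0 3 0 0 0 -1; 0 0 3 0 0 0 -1'; python3 -c "
from go import *
rep()"
```

```text
clock: 9.55
eef_pos: [565.1, 14.3, 118.2]
tool_rot: [-2.705, 0.001, 1.825]
force: [1.1, 1.0, 4.6]
width: 28.6
d 3.36 lat [-0.21  0.37] F tool [ 0.7 -0.7 -4.8] T [-0.34  0.07  0.01] tilt 0.04 28.624885273296908 9.55
clock: 10.05
eef_pos: [564.4, 14.1, 116.4]
tool_rot: [-2.706, 0.001, 1.825]
force: [2.3, 1.3, 9.1]
width: 28.6
d 1.42 lat [-0.25  0.5 ] F tool [ 0.7 -1.5 -9.3] T [0.04 0.21 0.01] tilt 0.03 28.567888262133074 10.05
```

```bash
python3 -m jog '0 0 1 0 0 0 -1; 0 0 2 0 0 0 -1; 0 0 2 0 0 0 -1; 0 0 2 0 0 0 -1'; python3 -c "
from go import *
rep()"; python3 -m jog '0 0 1 0 0 0 -1; 0 0 2 0 0 0 -1; 0 0 2 0 0 0 -1;0 0 2 0 0 0 -1'; python3 -c "
from go import *
rep()"
```

```text
clock: 10.55
eef_pos: [564.4, 14.1, 116.3]
tool_rot: [-2.707, 0.001, 1.825]
force: [4.0, 1.9, 18.7]
width: 28.6
d 1.29 lat [-0.24  0.53] F tool [  0.8  -3.9 -18.8] T [0.72 0.31 0.07] tilt 0.13 28.621518441599918 10.55
clock: 11.05
eef_pos: [564.4, 14.1, 116.2]
tool_rot: [-2.709, 0.001, 1.825]
force: [4.2, 4.2, 27.7]
width: 28.6
d 1.24 lat [-0.23  0.59] F tool [  3.   -6.9 -27.3] T [1.44 0.48 0.04] tilt 0.23 28.63820672216127 11.05
```

```bash
python3 -m jog '0 0 -1 0 0 0 -1; 0 0 -1 0 0 0 -1; 0 0 -1 0 0 0 -1; 0 0 -1 0 0 0 -1; 0 0 -1 0 0 0 -1;0 0 -1 0 0 0 -1;0 0 -1 0 0 0 -1;0 0 -1 0 0 0 -1'; python3 - <<'E'
from go import *
rep()
for n in('scene','top'): grab(n,n+'8')
s=load('scene8');t=load('top8')
crop(s,285,345,205,265,10,'s8');crop(t,310,370,205,265,10,'t8')
b=np.hstack([cv2.imread('pics/s8.png'),cv2.imread('pics/t8.png')]);cv2.imwrite('pics/b8.png',cv2.resize(b,(800,400),interpolation=cv2.INTER_AREA))
from fit5 import *
fitgun('8',{'top':(328,354,240,254),'scene':(304,330,238,251)})
rep()
E
```

```text
clock: 12.05
eef_pos: [564.4, 14.1, 116.3]
tool_rot: [-2.708, 0.001, 1.825]
force: [5.0, 2.7, 23.7]
width: 28.7
d 1.27 lat [-0.25  0.56] F tool [  1.4  -4.9 -23.8] T [1.05 0.4  0.03] tilt 0.18 28.6519616018222 12.05
['top'] 3 [0.947 0.069 1.382] mouth [537.3    7.97  56.04] 0.2796
['top'] 5 [ 1.045 -0.186  1.233 -0.006  0.005] mouth [536.99   7.99  56.01] 0.2767
['scene'] 3 [-1.272 -0.461  0.436] mouth [537.01   5.6   55.4 ] 0.3722
['scene'] 5 [-0.913 -0.946  0.858 -0.016  0.015] mouth [536.66   5.89  55.99] 0.3697
['top', 'scene'] 3 [ 0.48  -0.009  1.2  ] mouth [537.27   7.48  55.91] 0.6965
['top', 'scene'] 5 [0.259 0.002 0.662 0.006 0.003] mouth [537.12   7.22  55.41] 0.702
predicted mouth [536.91   6.89  54.81] axis [0.406 0.106 0.908]
d 1.25 lat [-0.27  0.56] F tool [  2.1  -4.3 -23.7] T [ 1.07  0.44 -0.  ] tilt 0.18 28.60031337638939 12.15
```

View pics/b8.png

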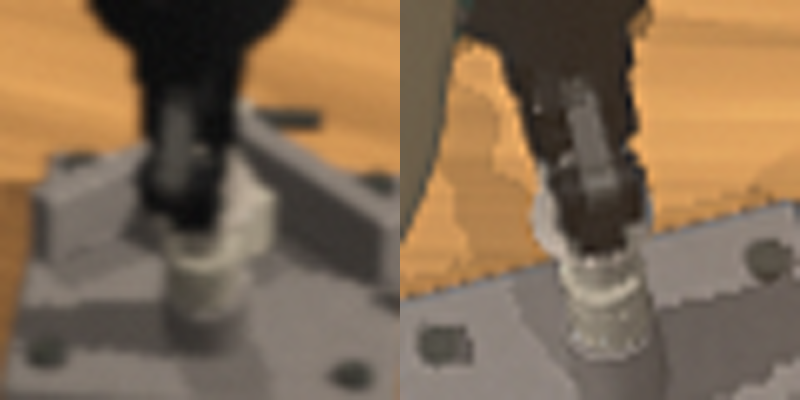

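View pics/scene8.png

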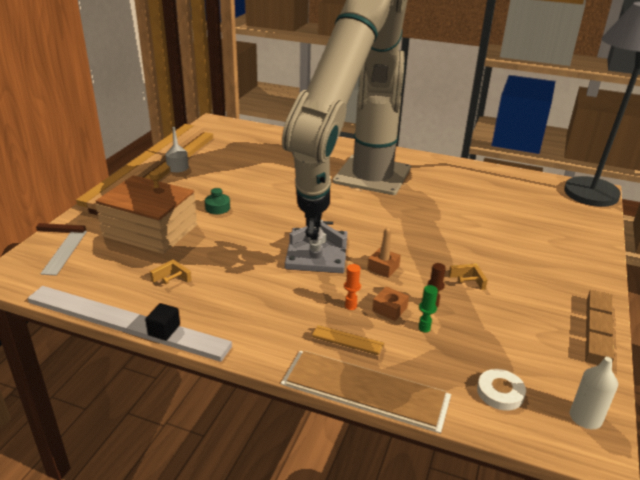

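```bash
python3 -c "
from go import *
print(ctrl.finish_job()); rep()"
```

```text
the job is handed in; nothing more can be done
None
the job is handed in; nothing more can be done
```

The grease gun is snapped onto the nipple and pushed fully home against the boss. I handed the job in with the arm still gripping and still pushing, at about 12 s of the 38 s allowed.

- **What I did:** I took the silver gun from its stand and lined it up with the 25° nipple using both cameras. I then pushed it down along the nipple's axis.
- **Snap-on:** Resistance came on at about 17 mm from the seat. At about 9 mm it turned into a pull inward, as expected when the balls snap behind the lip.
- **Fully home:** The spring force then rose to a hard stop. I held about 24 N along the axis for over a second with no creep. Tilt was about 0.2° and the fingers stayed at 28.6 mm.
- **Camera check:** The last pictures show the nipple fully covered and the nose on the boss. The stick, clamps, weight and moulding look where they were at the start; I judged that by eye only.

**Small disagreements:**
- At the stop, my distance reading still showed 1.3 mm to go. I put this down to how far up the gun the fingers hold; the offset I first assumed gives about 0.1 mm.
- The two cameras differed by about 2 mm sideways on the mouth position, which is within their stated calibration.
- A side force of about 4–5 N remained at the end.

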